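Index the depth-stop turret and press a bushing flush

ROBOT

A 6-joint arm with a two-finger parallel gripper is mounted at the origin on a cart in front of the work surface, level with it; the furniture and walls round the work are solid. World frame = base frame: x ahead of the robot, y to its left, z up, the work surface at z = 0. Lengths are in mm, angles in rad, forces in N, time in s.
With the tool pointing down it reaches from about 300 to 750 mm from the base axis. Payload 8.5 kg.
Tool frame: the origin (TCP) lies between the finger pads; the fingertips stand ahead of it and the grasp point (between the pads) lies 11 mm behind it (ctrl.tip_extent is the z of the fingertips in the tool frame, in mm); z points along the fingers, y is the direction in which the jaws open and shut (so a half turn about z gives the same grasp; the last joint's range is limited). The gripper opens to 88 mm and grips with 3 to 60 N. Pads are 18 mm wide; open, the fingers measure 123 mm over their backs; the gripper's body (75 mm by 187 mm) begins 45 mm behind the grasp point.
Start: joints at [0.988, 0.381, 1.297, -0, 1.464, -0.215], TCP at [197.75, 513.201, 246.748] pointing down, gripper open.
Joint ranges: [-3.11, 3.11], [-0.89, 2.33], [0.22, 2.48], [-1.42, 4.56], [0.17, 2.85], [-2.88, 2.88]. Speed limits (rad/s): [2.39, 2.39, 3.14, 3.14, 3.14, 3.14].

INTERFACE

Orientations are given as a unit quaternion [w, x, y, z].
In Python, from plant import sensors, capture, camera_info, order, ctrl gives the robot as it stands. The module is installed in compiled form; this text tells all that it offers.
- The arm moves only by the shell command python3 -m crank 'ROWS' [FORCE]. ROWS is JSON, a list that holds one entry, the list of rows, each a list of 7 numbers: the shift along the tool's x, y, z in cm, then the turn, a rotation vector about the tool's x, y, z in rad, then the finger opening in cm, from 0 to 8.81. A call has exactly 5 rows; each row shifts and turns the commanded pose from where the row before left it, along the tool's axes as they then stand; what a row does not reach is not made up. A row lasts 1/12 s, in which the tool goes at most 41.7 mm and 7.16 degrees, less where a joint would pass 70% of its speed; a pose out of reach is approached as far as the arm can. A call with a gripper value outside its range is refused whole. The fingers move at their own pace and stop on an object; FORCE is the grip in N (left out, the last holds). Time passes only in rows, so rows that do not move let the fingers close, or fill a call up. It gives the time, the measured TCP pose, the force and the opening at its end, in the units of the state.
- sensors.get_state(): the state, without advancing time (a new reading comes with each control period).
- capture(name): name is "scene" or "top" or "wrist"; returns the picture (420x560x3 uint8, red, green, blue); there is no depth.
- camera_info(name): a dict with "mtx" (3x3 intrinsics, pixels), "world_from_camera" (4x4, takes a point from camera to world coordinates); the wrist camera has in their place "T_tool_cam" (4x4, takes a point from camera to tool coordinates, whose origin is the TCP and whose axes are the flange's). Camera axes: x right, y down, z forward; pixel columns grow to the right and rows downward; lengths in mm; the calibration is good to about 2 mm. A picture is of the moment at which its call begins: read the wrist's pose just before it. camera_info takes no time and is no camera call.
- order.sign_off(): hands the job in, once; it reports no verdict.
The state is a dict: "t": time; "joints": joint angles; "qd": joint speeds; "joint_efforts": joint torques, N m; "ee_pos": TCP position; "ee_rot": TCP orientation; "force": force on the tool from outside, world axes, zero at the start; "moment": the same for the moment, N m; "width": finger opening in mm.
Only numpy, scipy, OpenCV 4.12 (cv2) and the standard library are available. Lean on these libraries where they do the work, as an engineer would, in place of code of your own. Each camera call takes 0.05 s, during which the arm holds its last target.

TASK

The next bushing goes in only flush, so set the little bench press to its shallowest stop: with the fingers closed and a fingertip on the knurled knob, turn the stop turret by friction until it clicks in with its tallest stop screw right under the stop foot of the ram. Then press the ram's black palm button down with the fingertips until the foot stands on that screw and the brass bushing is flush with its housing, and let the ram spring back up. Only touch, turn and press: do not pinch the knob or the button, keep the fingers off the stop screws, lift nothing, and leave the other things on the bench where they are.

Things in the scene. Friction and masses are not known exactly. Their poses are not given: they have to be found in the camera images.
- press: Grey bench press, fixed. Origin under the centre of its base plate (170 along x, 230 along y, 12 thick, mm); z up, -x its front, +y its left. Turret axis at x 0, y +55 mm, ram axis at x 0, y -55 mm. Rigid column and head: x -27..80, y -83..-27 mm, top 115 mm up. Plunger block behind the turret, 28 mm tall. A hex key, a bolt and a brass ring on its front strip, x -80..-34 mm.
- knob_top (a point): Centre of the flat free top of the turret's knurled dark steel knob, on the turret's axis, 90 mm over the bench. Knob 53 mm across, 24 mm tall. A white line on it points to the tallest stop screw. It turns endlessly either way, with the whole turret, and does not give downward. The ram's stop arm, towards the ram, begins 31 mm from the axis, its top 88 mm over the bench. Friction on fingers about 1.
- turret (a joint): Turret angle, rad, + anticlockwise from above, unlimited. Six clicks a turn, every 1.047: at 0 (or 6.283, -6.283) the tallest screw is under the stop foot, at 1.047 the next, each 4 mm shorter than the last. A spring plunger draws it into the nearest click when let go, from up to 0.5 rad away; leaving a click takes about 0.05 N m. Starts in one of the five other clicks.
- tall_stop (a point): Centre of the top of the tallest stop screw: 8 mm across, 58 mm over the bench, 26 mm over the turret's flange (88 mm across), 36 mm from the turret axis, turning with it. Six dark screws stand in a ring under the knob's edge, falling in 4 mm steps (clockwise seen from above).
- stop_foot (a point): Lowest point of the round stop foot (10 mm) at the end of the ram's steel arm, 36 mm from the turret axis on the line to the ram; 76 mm over the bench with the ram up; moves down with the ram.
- ram_top (a point): Centre of the flat top of the ram's black round palm button (38 mm across, flat part 22 mm), 165 mm over the bench with the ram up; moves down with the ram.
- ram (a joint): Ram travel, m: 0 up, held by its spring; grows as it is pressed down. About 3 N starts it, the punch meets the bushing at 0.0085, from there it takes about 8 to 10 N, and at 0.018 the foot stands on the tallest screw (4 mm lower for each next screw): a hard stop; 15 to 30 N there does no harm.
- bushing (a joint): How far the brass bushing (24 mm across) is pressed into the aluminium housing under the ram, m: 0 at the start (10 mm proud), 0.010 flush. With the foot on the tallest screw it is at about 0.0095 to 0.0107. It stays where it is left and cannot come back.
- hex_key: Black hex key, 31 x 89 x 5 mm, lying on the front strip of the press's base plate, left. Origin under its centre. To be left alone.
- ring_brass_2: Flat brass ring, 42 mm across, 7 mm thick, lying on the base plate, right front. Origin under its centre. To be left alone.
- bolt_1: Steel bolt standing on its head, 19 mm across, 42 mm tall, on the front strip of the base plate. Origin under its head. To be left standing.
- bolt_2: Another such bolt standing on the bench to the left of the press. To be left standing.
- nut_1: Steel hexagon nut, 30 x 35 x 16 mm, on the bench to the left of the press. To be left alone.
- caliper: Digital caliper, 62 x 245 x 10 mm, lying on the bench to the right of the press. To be left alone.

How it is judged (in metres and radians):
On the way, in this order (a step that is already met when the one before it is completed fails the run):
1. the turret has clicked in with its tallest screw under the foot, the bushing still proud (horizontal distance between tall_stop and stop_foot below 0.0045 m and velocity of joint turret between -0.2 and 0.2 rad/s and value of joint bushing below 0.002 m), for 0.3 s.
2. the ram is pressed down until the bushing is flush (horizontal distance between tall_stop and stop_foot below 0.0045 m and value of joint bushing above 0.0085 m), for 0.1 s.
At the end, for the whole second after the job is handed in: The tallest stop screw stands within 4.5 mm of the stop foot's line (clicked in) and is at rest, the bushing is in by 8.5 to 11.8 mm (flush is 10), and the ram is back up (within 3 mm) (all of step 2 and velocity of joint turret between -0.1 and 0.1 rad/s and value of joint bushing below 0.0118 m and value of joint ram below 0.003 m); the robot touches nothing.
It fails at once if the bushing is pressed in too deep (on a wrong stop) (value of joint bushing above 0.0122 m).
It fails at once if the knob is taken between the fingers (horizontal distance between the grasp point and knob_top below 0.012 m and z of the grasp point in the frame of knob_top between -0.04 and 0.011 m).
It fails at once if the fingers reach down below the knob, to the stop screws (horizontal distance between the grasp point and knob_top below 0.055 m and z of the grasp point in the frame of knob_top below -0.016 m).
It fails at once if the palm button is taken between the fingers (horizontal distance between the grasp point and ram_top below 0.01 m and z of the grasp point in the frame of ram_top between -0.03 and 0.011 m).
It fails at once if another thing on the bench is lifted or shifted by more than 20 mm, or the standing bolts are knocked over (distance of any of hex_key, ring_brass_2, bolt_1, bolt_2, nut_1, caliper from where it was at the start of the episode above 0.02 m or angle between any of bolt_1, bolt_2's own z axis and vertical above 0.5 rad).
It also fails if it takes over 67 s, if anything falls off the work surface, if the arm or the gripper's body presses on something with over 40 N, if the wrist force passes 120 N, or if a joint passes its speed limit or range.

## Working session

There is one attempt and no reset: what is moved stays moved. The work goes in short steps, Python scripts to look and compute and a shell command to move; the robot and the scene stay as the last step left them, time stands still between calls to the robot, and variables do not carry over. Pictures are saved under pics/ and viewed, and the job is handed in when it is done.

```bash
mkdir -p pics; ls
cat > look.py <<'E'
import cv2,sys
from plant import capture
def snap(n,f):
    im=capture(n); cv2.imwrite('pics/'+f,cv2.cvtColor(im,cv2.COLOR_RGB2BGR)); return im
E
python3 - <<'E'
from look import *
from plant import sensors,camera_info,ctrl
import numpy as np
np.set_printoptions(precision=3,suppress=True)
print(sensors.get_state(),ctrl.tip_extent)
for n in('scene','top','wrist'):
    snap(n,n+'0.png'); print(camera_info(n))
E
```

```text
pics
{'t': 0.0, 'joints': array([ 0.988,  0.381,  1.298,  0.   ,  1.464, -0.215]), 'qd': array([-0.001,  0.   ,  0.   , -0.001, -0.001, -0.   ]), 'joint_efforts': array([  0.001, -43.794, -22.455,   0.071,   0.035,  -0.   ]), 'ee_pos': array([197.604, 512.994, 246.157]), 'ee_rot': array([-0.   ,  0.183,  0.983, -0.001]), 'force': array([1.045, 0.447, 0.01 ]), 'moment': array([-0.007, -0.07 , -0.015]), 'width': 87.9885529370761} 8.0
{'mtx': array([[420.747,   0.   , 279.885],
       [  0.   , 420.747, 203.792],
       [  0.   ,   0.   ,   1.   ]]), 'world_from_camera': array([[   0.541,   -0.468,    0.699, -160.103],
       [  -0.841,   -0.308,    0.444, -322.694],
       [   0.007,   -0.828,   -0.56 ,  613.365],
       [   0.   ,    0.   ,    0.   ,    1.   ]])}
{'mtx': array([[546.598,   0.   , 287.689],
       [  0.   , 546.598, 217.321],
       [  0.   ,   0.   ,   1.   ]]), 'world_from_camera': array([[   0.004,   -0.991,    0.132,  296.693],
       [  -1.   ,   -0.001,    0.024,   45.166],
       [  -0.024,   -0.132,   -0.991, 1293.978],
       [   0.   ,    0.   ,    0.   ,    1.   ]])}
{'mtx': array([[295.184,   0.   , 278.073],
       [  0.   , 295.184, 206.628],
       [  0.   ,   0.   ,   1.   ]]), 'T_tool_cam': array([[   0.001,   -0.963,   -0.269,   69.791],
       [   1.   ,    0.001,   -0.001,   -0.45 ],
       [   0.001,   -0.269,    0.963, -138.578],
       [   0.   ,    0.   ,    0.   ,    1.   ]])}
```

View pics/scene0.png

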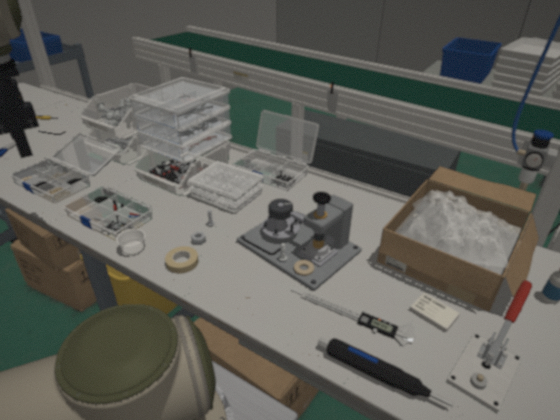

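View pics/top0.png

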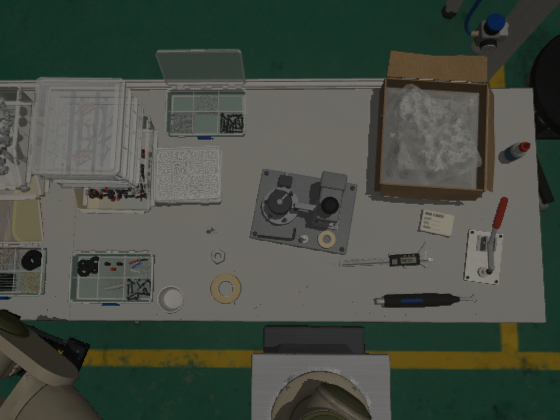

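View pics/wrist0.png

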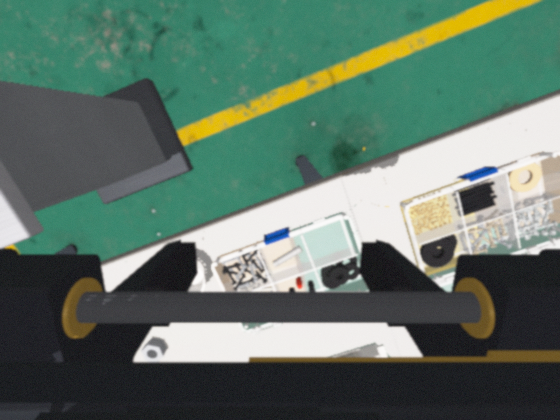

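The scene and top views show the press in the middle of the bench. In the top view the knob is near (281,205) and the black button near (330,205). I'll enlarge that area.

Run:
```python
import cv2
im=cv2.imread('pics/top0.png')
cv2.imwrite('pics/topz.png',cv2.resize(im[160:260,240:365],None,fx=6,fy=6,interpolation=cv2.INTER_CUBIC))
im=cv2.imread('pics/scene0.png')
cv2.imwrite('pics/scenez.png',cv2.resize(im[180:285,230:365],None,fx=5.7,fy=5.7,interpolation=cv2.INTER_CUBIC))
```

```text
(no output)
```

View pics/topz.png

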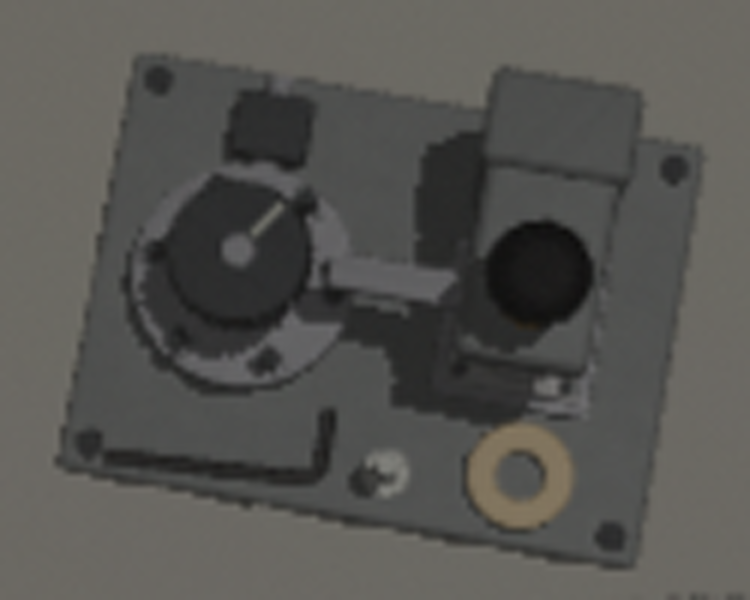

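View pics/scenez.png

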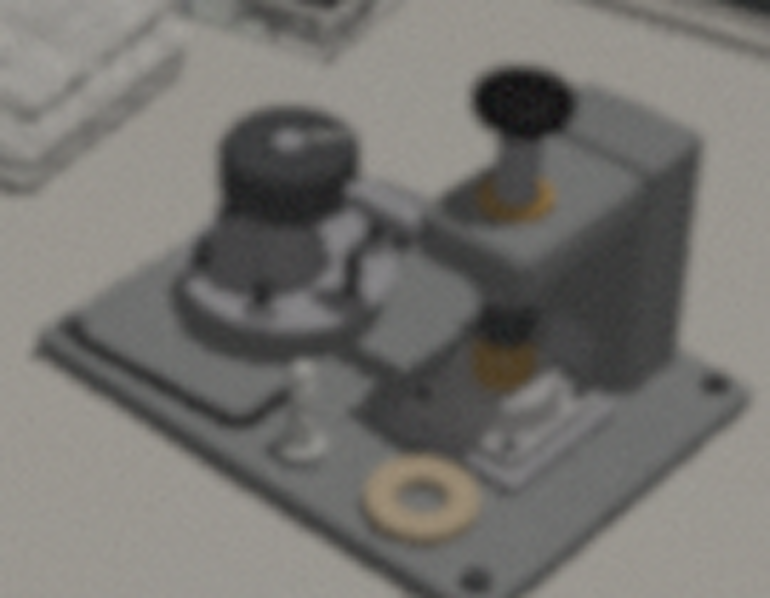

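The top crop shows the knob centre near (238,250) with its white line pointing up and right, about to (287,202). The button is at (540,273), and the base corners are (137,55), (703,148), (635,567) and (60,465). All of these are in 6x crop pixels.

```bash
cat > geo.py <<'E'
import numpy as np
from plant import camera_info
def ray(n,u,v,z,T=None):
    c=camera_info(n); T=c['world_from_camera'] if T is None else T
    d=T[:3,:3]@np.linalg.inv(c['mtx'])@[u,v,1]; o=T[:3,3]
    return o+d*(z-o[2])/d[2]
E
python3 - <<'E'
from geo import *
np.set_printoptions(precision=1,suppress=True)
t=lambda x,y,z: ray('top',240+(x+.5)/6-.5,160+(y+.5)/6-.5,z)
s=lambda x,y,z: ray('scene',230+(x+.5)/5.7-.5,180+(y+.5)/5.7-.5,z)
C=[t(*p,12) for p in((137,55),(703,148),(635,567),(60,465))]
print(C, np.mean(C,0))
for a,b in((0,1),(1,2),(2,3),(3,0)): print(np.linalg.norm(C[a]-C[b]), np.degrees(np.arctan2(*(C[b]-C[a])[1::-1])))
k=t(238,250,90);b=t(540,273,165);l=t(287,202,90)
print('knob',k,'btn',b,np.linalg.norm(k-b), 'line ang',np.degrees(np.arctan2(*(l-k)[1::-1])), 'to ram',np.degrees(np.arctan2(*(b-k)[1::-1])))
print('scene knob',s(289,140,90),'btn',s(523,98,165))
E
```

```text
[array([584.7, 137.5,  12. ]), array([546.8, -87.7,  12. ]), array([380.7, -59.2,  12. ]), array([420.1, 166. ,  12. ])] [483.1  39.2  12. ]
228.2637509400906 -99.54447160442987
168.59512491923425 170.2753200615203
228.6482905988393 80.0617706883024
167.02542384710372 -9.85643362096727
knob [493.1  93.4  90. ] btn [472.8 -14.7 165. ] 133.16920582264498 line ang -45.04728838447048 to ram -100.61887549527137
scene knob [492.3  90.9  90. ] btn [464.4 -21.5 165. ]
```

The measurements agree with each other. The base comes out at about 168x228 mm, yaw -9.8°, origin (483,39). The turret axis is at about (492.5, 93.4) and the ram axis at about (473.5, -15). The line points about 55° anticlockwise of the ram direction, so the turret is in click +1.047 and needs 60° clockwise. I'll move above the knob with the fingers closed.

```bash
r='[-2.78,-1.84,0,0,0,0,0]'
python3 -m crank '[[[-2.78,-1.84,0,0,0,0,0],[-2.78,-1.84,0,0,0,0,0],[-2.78,-1.84,0,0,0,0,0],[-2.78,-1.84,0,0,0,0,0],[-2.78,-1.84,0,0,0,0,0]]]' 20
python3 -m crank '[[[-2.78,-1.84,0,0,0,0,0],[-2.78,-1.84,0,0,0,0,0],[-2.78,-1.84,0,0,0,0,0],[-2.78,-1.84,0,0,0,0,0],[-2.78,-1.84,0,0,0,0,0]]]'
python3 -m crank '[[[-2.78,-1.84,0,0,0,0,0],[-2.78,-1.84,0,0,0,0,0],[-2.78,-1.84,0,0,0,0,0],[-2.78,-1.84,0,0,0,0,0],[-2.78,-1.84,0,0,0,0,0]]]'
python3 -m crank '[[[0,0,0,0,0,0.1,0],[0,0,0,0,0,0.1,0],[0,0,0,0,0,0.1,0],[0,0,0,0,0,0.1,0],[0,0,0,0,0,0.1,0]]]'
python3 -m crank '[[[0,0,0,0,0,0.1,0],[0,0,0,0,0,0.1,0],[0,0,0,0,0,0.1,0],[0,0,0,0,0,0.05,0],[0,0,0,0,0,0,0]]]'
cat > st.py <<'E'
import numpy as np
from plant import sensors
from scipy.spatial.transform import Rotation as R
np.set_printoptions(precision=2,suppress=True)
s=sensors.get_state();q=s['ee_rot'];M=R.from_quat([q[1],q[2],q[3],q[0]]).as_matrix()
print(round(s['t'],2),s['ee_pos'],'F',s['force'],'w',round(s['width'],1),'x@%.1f y@%.1f'%tuple(np.degrees(np.arctan2(M[1,:2],M[0,:2]))),'zax',M[:,2],s['joints'],s['moment'])
def to(x,y,z): print('shift cm',M.T@(np.array([x,y,z])-s['ee_pos'])/10)
E
python3 -c "
from st import *
to(488,105.6,130)"
```

```text
t: 0.57
ee_pos: [294.8, 376.0, 246.6]
ee_rot: [-0.0, 0.183, 0.983, -0.0]
force: [1.4, 0.3, 0.3]
width: 56.8
t: 0.98
ee_pos: [391.6, 240.0, 246.7]
ee_rot: [-0.0, 0.183, 0.983, -0.0]
force: [-0.1, 0.7, -0.5]
width: 24.0
t: 1.4
ee_pos: [488.2, 104.1, 246.6]
ee_rot: [-0.0, 0.183, 0.983, -0.0]
force: [0.1, -0.6, -0.5]
width: 0.5
t: 1.82
ee_pos: [487.5, 105.6, 246.5]
ee_rot: [-0.0, 0.423, 0.906, -0.0]
force: [-0.1, -0.4, 1.2]
width: 0.6
t: 2.23
ee_pos: [487.5, 105.7, 246.6]
ee_rot: [-0.0, 0.573, 0.82, -0.0]
force: [0.2, 0.3, -0.3]
width: 0.4
2.23 [487.51 105.73 246.55] F [ 0.17  0.26 -0.27] w 0.4 x@110.1 y@20.1 zax [-0.  0. -1.] [-0.02  0.29  1.43 -0.    1.42 -0.38] [-0.07  0.03 -0.01]
shift cm [-0.03  0.05 11.66]
```

```bash
python3 -m crank '[[[0,0,2,0,0,0,0],[0,0,2,0,0,0,0],[0,0,2,0,0,0,0],[0,0,1.6,0,0,0,0],[0,0,0,0,0,0,0]]]'
python3 -c "
from st import *
from look import *
snap('wrist','w1.png');snap('scene','s1.png')
im=cv2.imread('pics/s1.png');cv2.imwrite('pics/s1z.png',cv2.resize(im[120:290,220:400],None,fx=3.5,fy=3.5))"
```

```text
t: 2.65
ee_pos: [486.3, 105.7, 168.0]
ee_rot: [-0.002, 0.571, 0.821, -0.002]
force: [0.0, -0.0, 0.3]
width: 0.8
2.65 [486.26 105.68 168.05] F [ 0.05 -0.05  0.26] w 0.8 x@110.3 y@20.3 zax [-0.01  0.   -1.  ] [-0.02  0.37  1.57 -0.    1.21 -0.38] [-0.05  0.08 -0.01]
```

View pics/w1.png

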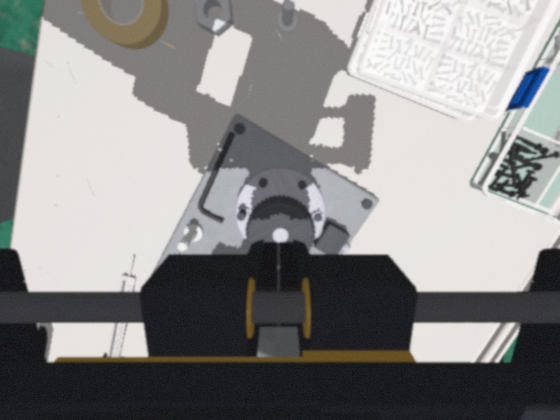

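View pics/s1z.png

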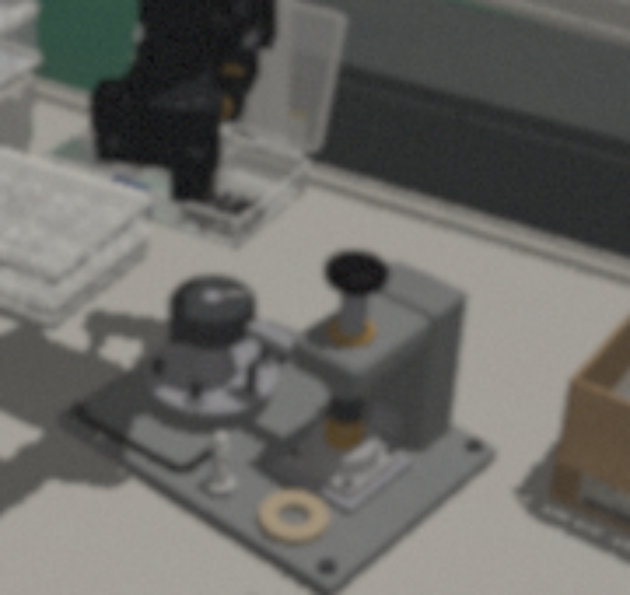

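The wrist view shows the bright centre dot of the knob at about (280,236), just ahead of the closed fingers. I'll check it against the computed axis.

Run:
```python
from st import *
from geo import ray
from plant import camera_info
T=np.eye(4);T[:3,:3]=M;T[:3,3]=s['ee_pos']
W=T@camera_info('wrist')['T_tool_cam']
print(ray('wrist',280,236,90,W))
K=camera_info('wrist')['mtx']
def pr(p):
    c=np.linalg.inv(W)@np.append(p,1);c=K@c[:3];return c[:2]/c[2]
print(pr([492.5,93.4,90]), pr((T@[0,0,8,1])[:3]))
to(488,105.6,115)
```

```text
2.75 [487.68 105.73 170.95] F [-0.33 -0.33  0.36] w 0.6 x@110.3 y@20.3 zax [-0.  0. -1.] [-0.02  0.37  1.56  0.    1.22 -0.38] [-0.05  0.02 -0.02]
[493.86  90.37  90.  ]
[279.72 232.08] [279.76 256.66]
shift cm [-0.02  0.03  5.6 ]
```

These agree within 3 mm. Next I'll descend towards contact in small steps.

```bash
python3 -m crank '[[[-0.06,0,1.8,0,0,0,0],[0,0,1.8,0,0,0,0],[0,0,1.8,0,0,0,0],[0,0,1,0,0,0,0],[0,0,0,0,0,0,0]]]'
python3 -m crank '[[[0,0,0.1,0,0,0,0],[0,0,0.1,0,0,0,0],[0,0,0.1,0,0,0,0],[0,0,0.1,0,0,0,0],[0,0,0,0,0,0,0]]]'
python3 -c "
from st import *
to(488.2,104.9,98)"
```

```text
t: 3.17
ee_pos: [487.7, 105.1, 106.2]
ee_rot: [-0.001, 0.572, 0.82, -0.0]
force: [-0.3, -0.2, -1.3]
width: 0.7
t: 3.58
ee_pos: [488.0, 105.2, 103.1]
ee_rot: [0.0, 0.572, 0.82, 0.0]
force: [-0.7, -0.3, -0.2]
width: 0.3
3.58 [487.96 105.18 103.08] F [-0.65 -0.3  -0.23] w 0.3 x@110.2 y@20.2 zax [ 0. -0. -1.] [-0.03  0.45  1.65 -0.    1.03 -0.38] [-0.02  0.06 -0.01]
shift cm [-0.03  0.01  0.51]
```

```bash
python3 -m crank '[[[0,0,0.1,0,0,0,0],[0,0,0.1,0,0,0,0],[0,0,0.1,0,0,0,0],[0,0,0.1,0,0,0,0],[0,0,0.05,0,0,0,0]]]'
python3 -m crank '[[[0,0,0.05,0,0,0,0],[0,0,0.05,0,0,0,0],[0,0,0,0,0,0,0],[0,0,0,0,0,0,0],[0,0,0,0,0,0,0]]]'
```

```text
t: 4.0
ee_pos: [487.9, 105.2, 98.4]
ee_rot: [0.0, 0.572, 0.82, 0.0]
force: [-2.3, 0.2, 8.6]
width: 0.2
t: 4.42
ee_pos: [487.9, 105.2, 98.3]
ee_rot: [0.0, 0.572, 0.82, 0.0]
force: [-4.2, -0.2, 13.0]
width: 0.2
```

The tip touched at TCP z≈98.3, which matches the 90 mm knob height. It now presses with about 13 N, so I'll turn 60° clockwise about the knob axis.

```bash
python3 -m crank '[[[-0.007,0.136,0,0,0,0.105,0],[-0.007,0.136,0,0,0,0.105,0],[-0.007,0.136,0,0,0,0.105,0],[-0.007,0.136,0,0,0,0.105,0],[-0.007,0.136,0,0,0,0.105,0]]]'
python3 -m crank '[[[-0.007,0.136,0,0,0,0.105,0],[-0.007,0.136,0,0,0,0.105,0],[-0.007,0.136,0,0,0,0.105,0],[-0.007,0.136,0,0,0,0.105,0],[-0.007,0.136,0,0,0,0.105,0]]]'
python3 -m crank '[[[0,0,0,0,0,0,0],[0,0,0,0,0,0,0],[0,0,-0.1,0,0,0,0],[0,0,-0.3,0,0,0,0],[0,0,-1,0,0,0,0]]]'
python3 -c "
from st import *
from look import *
for n in('top','scene'): snap(n,n+'2.png')
im=cv2.imread('pics/scene2.png');cv2.imwrite('pics/s2z.png',cv2.resize(im[170:290,230:365],None,fx=4.5,fy=4.5,interpolation=2))"
```

```text
t: 4.83
ee_pos: [494.7, 105.7, 98.3]
ee_rot: [0.0, 0.767, 0.642, 0.0]
force: [-3.9, -1.2, 13.5]
width: 0.6
t: 5.25
ee_pos: [500.7, 102.8, 98.3]
ee_rot: [0.0, 0.907, 0.421, 0.0]
force: [-4.8, -2.3, 13.4]
width: 0.5
t: 5.67
ee_pos: [500.1, 103.0, 110.4]
ee_rot: [-0.001, 0.906, 0.423, -0.001]
force: [-1.4, -0.4, -0.9]
width: 0.4
5.67 [500.05 102.95 110.43] F [-1.39 -0.35 -0.91] w 0.4 x@50.1 y@-39.9 zax [-0.  0. -1.] [-0.03  0.46  1.61  0.    1.07  0.67] [-0.04  0.11 -0.01]
```

View pics/s2z.png

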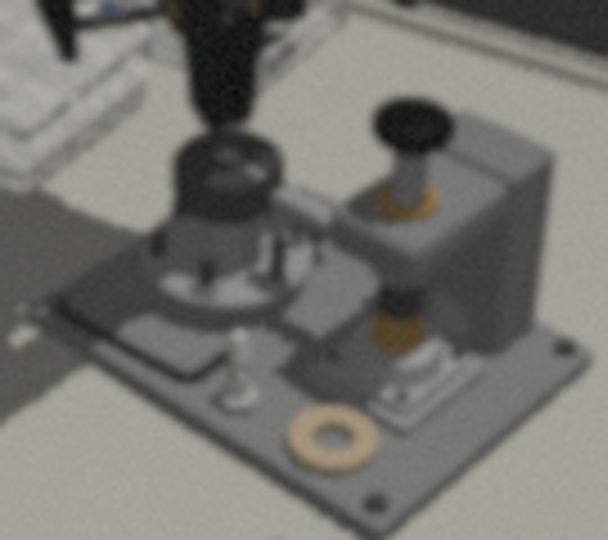

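The knob's line has clearly turned. I'll raise the tool and move it aside for a top view to confirm.

```bash
python3 -m crank '[[[0,0,-2.5,0,0,0,0],[0,0,-2.5,0,0,0,0],[0,0,-2.5,0,0,0,0],[0,0,-2.5,0,0,0,0],[0,0,-2.5,0,0,0,0]]]'
python3 -m crank '[[[2.8,-2.4,0,0,0,0,0],[2.8,-2.4,0,0,0,0,0],[2.8,-2.4,0,0,0,0,0],[2.8,-2.4,0,0,0,0,0],[0,0,0,0,0,0,0]]]'
python3 -c "
from st import *
from look import *
for n in('top','scene'): snap(n,n+'3.png')
a=cv2.resize(cv2.imread('pics/top3.png')[160:260,240:365],None,fx=6,fy=6,interpolation=2);cv2.imwrite('pics/t3z.png',a)
im=cv2.imread('pics/scene3.png');cv2.imwrite('pics/s3z.png',cv2.resize(im[180:285,230:365],None,fx=5.7,fy=5.7,interpolation=2))"
```

```text
t: 6.18
ee_pos: [500.4, 103.0, 237.0]
ee_rot: [-0.0, 0.906, 0.423, -0.0]
force: [-0.5, -1.0, 0.4]
width: 0.5
t: 6.6
ee_pos: [498.1, 255.4, 235.5]
ee_rot: [-0.001, 0.905, 0.425, 0.0]
force: [-1.0, -0.8, -0.1]
width: 0.3
6.6 [498.06 255.42 235.5 ] F [-0.96 -0.82 -0.15] w 0.3 x@50.3 y@-39.7 zax [-0.  0. -1.] [0.26 0.41 1.29 0.   1.45 0.95] [-0.08  0.13  0.02]
```

View pics/t3z.png

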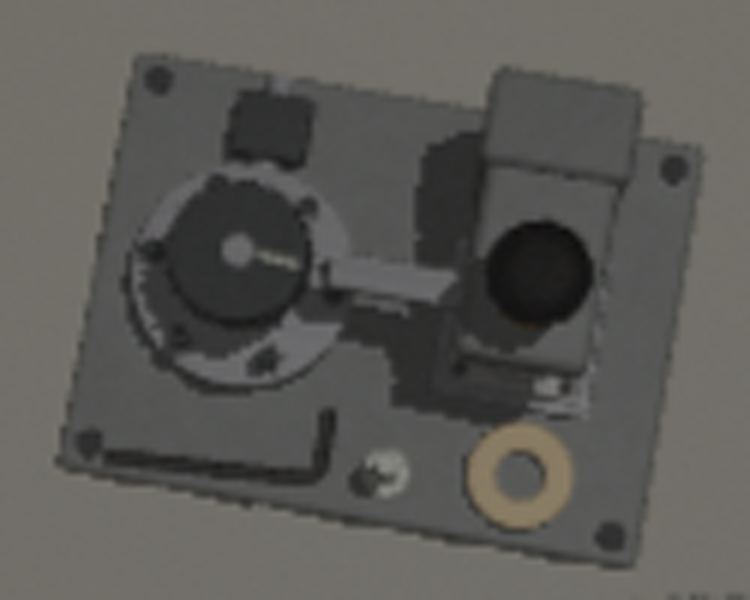

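View pics/s3z.png

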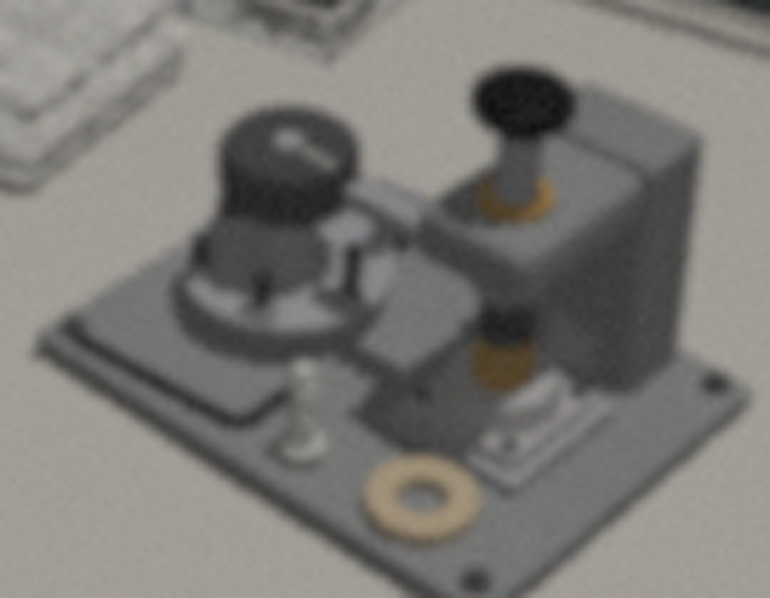

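The line now runs from (238,250) to (295,264), straight at the stop arm, with the same ~-4° bias as before. The turret is therefore in click 0 with the tallest screw under the foot. Next I'll move over the ram button.

```bash
python3 -c "
from st import *
to(473,-15.5,235)"
```

```text
6.7 [498.62 251.3  235.49] F [ 0.62 -0.62  0.12] w 0.3 x@50.2 y@-39.8 zax [-0. -0. -1.] [ 0.25  0.4   1.29 -0.    1.45  0.95] [-0.07  0.07 -0.05]
shift cm [-22.14  15.11   0.06]
```

```bash
python3 -m crank '[[[-2.77,1.89,0,0,0,0,0],[-2.77,1.89,0,0,0,0,0],[-2.77,1.89,0,0,0,0,0],[-2.77,1.89,0,0,0,0,0],[-2.77,1.89,0,0,0,0,0]]]'
python3 -m crank '[[[-2.77,1.89,0,0,0,0,0],[-2.77,1.89,0,0,0,0,0],[-2.77,1.89,0,0,0,0,0],[0,0,0,0,0,0,0],[0,0,0,0,0,0,0]]]'
python3 -m crank '[[[0,0,1,0,0,0,0],[0,0,1,0,0,0,0],[0,0,1,0,0,0,0],[0,0,1,0,0,0,0],[0,0,0.7,0,0,0,0]]]'
python3 -m crank '[[[0,0,0.6,0,0,0,0],[0,0,0,0,0,0,0],[0,0,0,0,0,0,0],[0,0,0,0,0,0,0],[0,0,0,0,0,0,0]]]'
python3 -c "
from st import *
from look import *
snap('scene','s4.png');snap('wrist','w4.png')
to(473,-15.5,173)
im=cv2.imread('pics/s4.png');cv2.imwrite('pics/s4z.png',cv2.resize(im[130:285,230:385],None,fx=3.8,fy=3.8,interpolation=2))"
```

```text
t: 7.12
ee_pos: [481.8, 80.9, 236.1]
ee_rot: [0.0, 0.906, 0.422, -0.0]
force: [-0.2, -0.9, 0.1]
width: 0.8
t: 7.53
ee_pos: [472.1, -18.8, 236.1]
ee_rot: [-0.0, 0.907, 0.421, -0.0]
force: [-0.7, 0.8, 1.1]
width: 0.5
t: 7.95
ee_pos: [472.2, -16.0, 188.4]
ee_rot: [-0.0, 0.906, 0.423, -0.0]
force: [0.2, 0.5, 0.1]
width: 0.4
t: 8.37
ee_pos: [472.8, -16.5, 183.7]
ee_rot: [0.0, 0.906, 0.423, 0.0]
force: [0.3, -0.1, -0.3]
width: 0.8
8.37 [472.82 -16.53 183.7 ] F [ 0.26 -0.14 -0.31] w 0.8 x@50.1 y@-39.9 zax [ 0. -0. -1.] [-0.29  0.31  1.61  0.    1.22  0.41] [-0.06  0.07  0.  ]
shift cm [ 0.09 -0.05  1.07]
```

View pics/s4z.png

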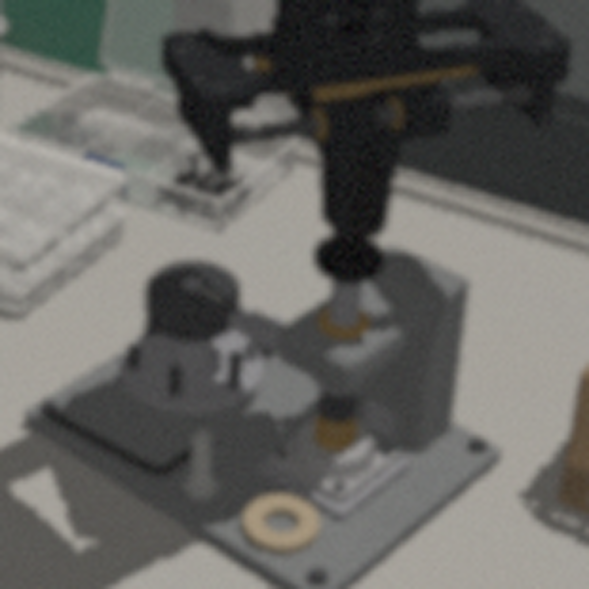

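View pics/w4.png

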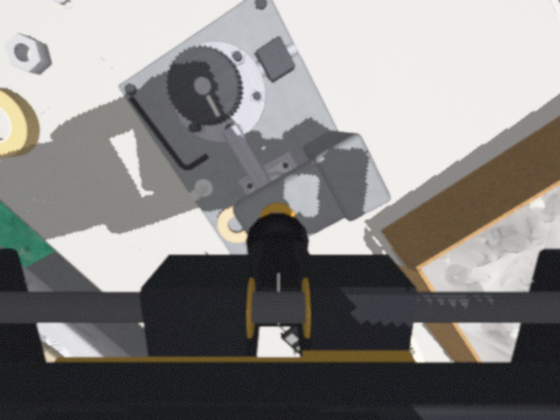

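The fingertips stand centred over the black button. In the wrist view the knob line at (205,85)→(240,130) continues straight along the stop arm. Now I'll press.

```bash
python3 -m crank '[[[0,0,0.3,0,0,0,0],[0,0,0.3,0,0,0,0],[0,0,0.3,0,0,0,0],[0,0,0.2,0,0,0,0],[0,0,0.2,0,0,0,0]]]'
python3 -m crank '[[[0,0,0.2,0,0,0,0],[0,0,0.2,0,0,0,0],[0,0,0.2,0,0,0,0],[0,0,0.2,0,0,0,0],[0,0,0.1,0,0,0,0]]]'
python3 -m crank '[[[0,0,0.1,0,0,0,0],[0,0,0.1,0,0,0,0],[0,0,0.1,0,0,0,0],[0,0,0.1,0,0,0,0],[0,0,0,0,0,0,0]]]'
```

```text
t: 8.88
ee_pos: [472.6, -16.5, 170.1]
ee_rot: [-0.0, 0.906, 0.423, -0.0]
force: [-0.5, 0.4, 3.2]
width: 0.5
t: 9.3
ee_pos: [472.6, -16.5, 161.6]
ee_rot: [0.0, 0.906, 0.423, 0.0]
force: [-3.6, 0.8, 10.3]
width: 0.2
t: 9.72
ee_pos: [472.6, -16.5, 157.7]
ee_rot: [0.0, 0.906, 0.423, 0.0]
force: [-3.0, 1.3, 7.7]
width: 0.8
```

```bash
python3 -m crank '[[[0,0,0.1,0,0,0,0],[0,0,0.1,0,0,0,0],[0,0,0.1,0,0,0,0],[0,0,0,0,0,0,0],[0,0,0,0,0,0,0]]]'
python3 -m crank '[[[0,0,0.05,0,0,0,0],[0,0,0.05,0,0,0,0],[0,0,0,0,0,0,0],[0,0,0,0,0,0,0],[0,0,0,0,0,0,0]]]'
```

```text
t: 10.13
ee_pos: [472.6, -16.5, 154.9]
ee_rot: [0.0, 0.906, 0.423, 0.0]
force: [-3.0, 1.1, 11.3]
width: 0.6
t: 10.55
ee_pos: [472.6, -16.5, 154.6]
ee_rot: [0.001, 0.906, 0.423, 0.0]
force: [-5.6, 1.4, 19.3]
width: 0.1
```

The hard stop was reached at TCP z 154.6 with 19 N, an 18 mm stroke. I'll let the ram up and retreat.

```bash
python3 -m crank '[[[0,0,0,0,0,0,0],[0,0,-0.4,0,0,0,0],[0,0,-0.4,0,0,0,0],[0,0,-0.5,0,0,0,0],[0,0,-0.6,0,0,0,0]]]'
python3 -m crank '[[[0,0,-1,0,0,0,0],[0,0,-2,0,0,0,0],[0,0,-2,0,0,0,0],[0,0,-2,0,0,0,0],[0,0,0,0,0,0,0]]]'
python3 -m crank '[[[2.8,-2.4,0,0,0,0,0],[2.8,-2.4,0,0,0,0,0],[2.8,-2.4,0,0,0,0,0],[2.8,-2.4,0,0,0,0,0],[2.8,-2.4,0,0,0,0,0]]]'
python3 -m crank '[[[2.8,-2.4,0,0,0,0,0],[2.8,-2.4,0,0,0,0,0],[2.8,-2.4,0,0,0,0,0],[0,0,0,0,0,0,0],[0,0,0,0,0,0,0]]]'
python3 -c "
from st import *
from look import *
for n in('top','scene'): snap(n,n+'5.png')
a=cv2.resize(cv2.imread('pics/top5.png')[160:260,240:365],None,fx=6,fy=6,interpolation=2);cv2.imwrite('pics/t5z.png',a)
im=cv2.imread('pics/scene5.png');cv2.imwrite('pics/s5z.png',cv2.resize(im[180:285,230:365],None,fx=5.7,fy=5.7,interpolation=2))"
```

```text
t: 10.97
ee_pos: [472.6, -16.5, 172.5]
ee_rot: [-0.0, 0.906, 0.423, -0.0]
force: [-1.0, -0.1, 2.8]
width: 0.5
t: 11.38
ee_pos: [473.9, -16.8, 245.5]
ee_rot: [0.002, 0.906, 0.423, 0.002]
force: [-0.5, 0.4, 0.7]
width: 0.6
t: 11.8
ee_pos: [470.0, 169.5, 241.4]
ee_rot: [-0.0, 0.906, 0.423, -0.0]
force: [1.0, -0.9, 0.6]
width: 0.6
t: 12.22
ee_pos: [468.6, 279.7, 241.0]
ee_rot: [-0.0, 0.905, 0.424, -0.001]
force: [0.7, -1.0, -0.2]
width: 0.4
12.22 [468.65 279.75 241.02] F [ 0.68 -0.95 -0.19] w 0.4 x@50.2 y@-39.8 zax [-0. -0. -1.] [ 0.32  0.38  1.32 -0.    1.45  1.02] [-0.11  0.13 -0.02]
```

View pics/t5z.png

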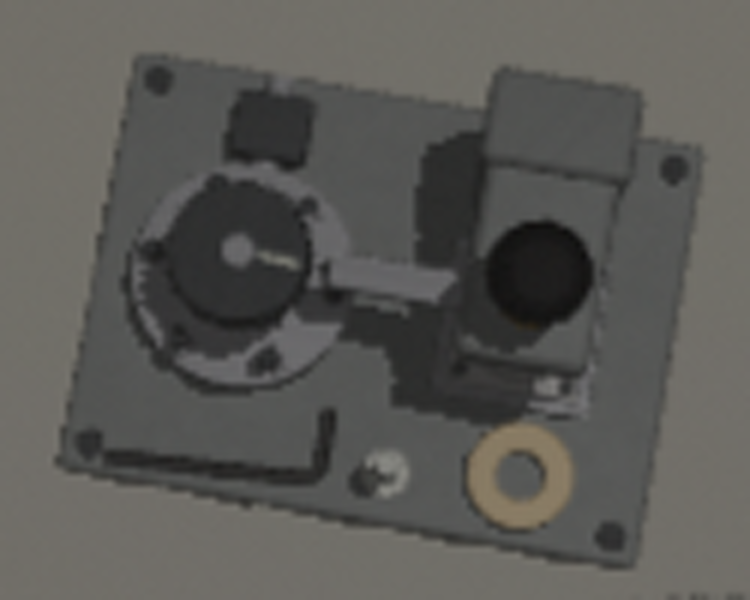

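View pics/s5z.png

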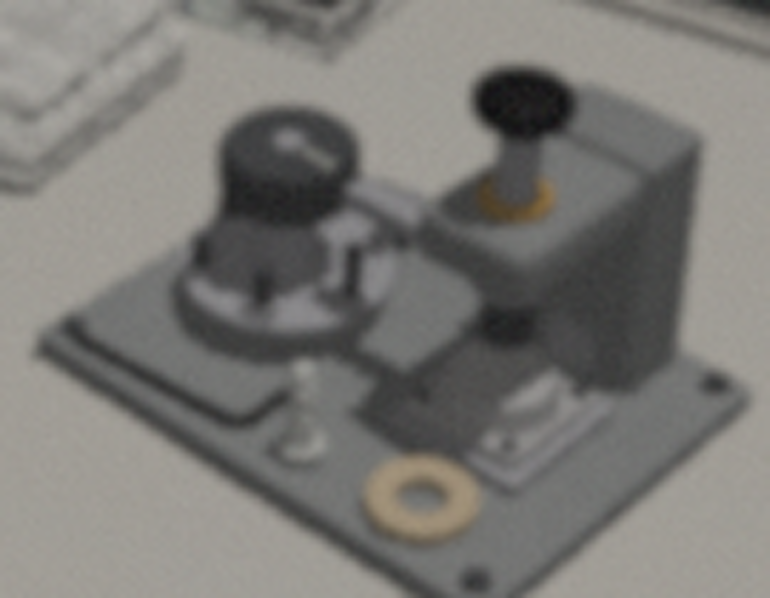

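The brass bushing at (503,360) no longer stands proud, the button is back up at (523,98), and the line still points at the stop arm. The ring, bolt and hex key have not moved. I'll hand it in after the arm settles.

```bash
python3 -m crank '[[[0,0,0,0,0,0,0],[0,0,0,0,0,0,0],[0,0,0,0,0,0,0],[0,0,0,0,0,0,0],[0,0,0,0,0,0,0]]]'; python3 -c "
from plant import order
print(order.sign_off())"
```

```text
t: 12.73
ee_pos: [469.3, 278.1, 242.4]
ee_rot: [0.0, 0.906, 0.423, 0.0]
force: [0.8, 0.1, 0.8]
width: 0.7
the job is handed in; nothing more can be done
None
```

The bushing is pressed in flush on the tallest stop screw, and I handed the job in at about 12.7 s. The sign-off reported no verdict.

- **Turret:** with the closed fingertips pressing on the knob at about 13 N, I turned it 60° clockwise in one stroke. Top, scene and wrist views then showed the white line pointing along the stop arm. The line measured about 4° off the foot's direction, but it was about 5° off the same way before the turn, so I took it as measuring error.
- **Press:** I pushed the button until the force rose to 19 N at a hard stop. The stroke was about 18 mm, which matches the tallest screw.
- **Last checks:** the final pictures show the brass no longer standing proud, the ram back up and the line still on the arm. The hex key, bolt and ring on the base plate look unmoved; I did not check the nut, the second bolt or the caliper up close. The arm stood clear, with no contact force.
- **One disagreement:** the scene camera put the button about 10 mm from where the top view and the press dimensions put it. I used the latter, and the wrist view and the contact height bore that out.

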